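# Reset the wax urn's tripped cut-out behind a push-latch hatch

### The job

The overheat cut-out of the wax urn has tripped. On the grey control box, press the black hatch down gently at its orange mark until its push-push latch lets go, take the finger away and let the hatch spring up and stand open by itself, then push the red reset button inside fully in until it clicks and stays down. Leave the hatch standing open; nothing is to be picked up, and the box, the steel cup and the two candle moulds stay where they stand.

Things in the scene. Friction and masses are not known exactly. Their poses are not given: they have to be found in the camera images.
- control_box: Light grey control box on a dark base, loose on the bench, 2 kg, 130 (x) by 170 (y) by 68 mm high. Origin: centre of its underside; x points from front to back, y to its left, z up; the front faces the robot. Right half: readout, black knob (84 mm high), lamps. Left half (x -60 to 30, y -9 to 73 mm): compartment under the hatch, with a black latch housing 58 mm high at x -58 to -34, y 17 to 47.
- hatch (a joint): Angle of the black hatch (rad): 0 shut and latched, -0.063 pressed fully in, 2.25 fully open. 93 mm long, 80 wide, hinged at its far edge (box x 34, z 67.5 mm); open, it leans back beyond the hinge, 148 mm high. Push-push latch: press the mark down 5 mm to its stop (about 2 N, then solid), let go, and a damped spring opens it in about 1.5 s. Shutting and pressing it again latches it again.
- press_mark (a point): Centre of the orange disc, 20 mm across, on top of the hatch near its free edge: where to press straight down when it is shut (box x -46, y 32 mm, 70 mm above the bench). It moves with the hatch, 80 mm from the hinge.
- reset (a joint): Travel of the red reset button (m): 0 standing out (tripped), 0.008 pressed to its solid stop. It takes about 2 N; pushed past about 0.005 it clicks and then rests at about 0.0065 by itself; pushed less, it springs back to 0.
- reset_top (a point): Centre of the top of the red reset button, 17 mm across, in the compartment (box x -4, y 32 mm). It is pressed straight down; its top is 56.5 mm above the bench when out, 50 when in, in a steel nut 24 mm wide, 46 mm high. Free round it: 30 mm forward to the latch housing, 34 mm back to the wall, 40 mm to each side.
- cup: Open steel cup, 64 mm across, 71 mm high, loose beside the box. Origin: centre of its underside.
- mould_a: Cream candle mould, a cylinder 68 mm across and 85 mm high, loose beside the box. Origin: centre of its underside.
- mould_b: Cream candle mould, a cylinder 68 mm across and 84 mm high, loose beside the box. Origin: centre of its underside.

How it is judged:
On the way, in this order (a step that is already met when the one before it is completed fails the run):
1. the hatch has sprung up and stands open (beyond 2 rad) with the robot not touching it (value of joint hatch above 2 rad and contact force between each of the fingers, the arm and hatch below 0.2 N), for 0.4 s.
2. the red reset button has been pushed in past its click (value of joint reset above 0.0055 m), for 0.2 s.
At the end, for the whole second after the job is handed in: The hatch stands open by itself beyond 2 rad, the reset button stays in beyond 5.5 mm without being held, the box is within 30 mm of where it stood and at rest, the cup and both moulds are within 20 mm of where they stood (value of joint hatch above 2 rad and value of joint reset above 0.0055 m and distance of control_box from where it was at the start of the episode below 0.03 m and linear speed of control_box below 0.02 m/s and distance of each of cup, mould_a, mould_b from where it was at the start of the episode below 0.02 m); the robot touches nothing.
It fails at once if the control box is lifted, tipped or shoved more than 30 mm (distance of control_box from where it was at the start of the episode above 0.03 m or angle between control_box's own z axis and vertical above 0.12 rad or height (world z) of control_box above 0.012 m).
It fails at once if the cup or a mould is lifted, tipped or shifted more than 20 mm (distance of any of cup, mould_a, mould_b from where it was at the start of the episode above 0.02 m or angle between any of cup, mould_a, mould_b's own z axis and vertical above 0.3 rad).
It fails at once if the hatch is pressed harder than 45 N (contact force between the fingers and hatch above 45 N).
It also fails if it takes over 38 s, if anything falls off the work surface, if the arm or the gripper's body presses on something with over 40 N, if the wrist force passes 120 N, or if a joint passes its speed limit or range.

### The arm

A 7-joint arm with a two-finger parallel gripper is mounted at the origin on a cart in front of the work surface, level with it; the furniture and walls round the work are solid. World frame = base frame: x ahead of the robot, y to its left, z up, the work surface at z = 0. Lengths are in m, angles in rad, forces in N, time in s.
With the tool pointing down it reaches from about 0.425 to 0.875 m from the base axis. Payload 4.7 kg.
Tool frame: the origin (TCP) lies between the finger pads; the fingertips stand r.nose_length ahead of it and the grasp point (between the pads) is the TCP (r.nose_length is the distance from the TCP to the fingertips, in m); z points along the fingers, y is the line along which they close (so a half turn about z gives the same grasp; the last joint's range is limited). The gripper opens to 85 mm and grips with 20 to 120 N. Pads are 22 mm wide; open, the fingers measure 114 mm over their backs; the gripper's body (76 mm by 85 mm) begins 54 mm behind the grasp point. The pads swing forward as they close: fully open they stand 13 mm farther back than shut.
Start: joints at [-1.204, 0.321, -0.07, 1.45, 0.023, 1.371, -0.057], TCP at [0.225, 0.61, 0.224] pointing down, gripper open.
Joint ranges: [-2.86, 2.86], [-0.3, 2.09], [-1.38, 1.24], [0.06, 2.45], [-1.56, 4.7], [0.09, 2.05], [-2.69, 2.69]. Speed limits (rad/s): [2.57, 2.57, 3.14, 3.14, 3.14, 3.14, 3.14].

### API

Orientations are given as a unit quaternion [w, x, y, z].
In Python, from cell import monitor, imaging, job, r gives the robot as it stands. The module is installed in compiled form; this text tells all that it offers.
- The arm moves only by the tool send_rows, never from a script. Its argument "steps" is a list of rows, each a list of 7 numbers: the shift along the tool's x, y, z in mm, then the turn, a rotation vector about the tool's x, y, z in degrees, then the opening, from 0 (shut) to 1 (fully open). A call has 1 to 12 rows; each row shifts and turns the commanded pose from where the row before left it, along the tool's axes as they then stand; what a row does not reach is not made up. A row lasts 1/8 s, in which the tool goes at most 62.5 mm and 10.7 degrees, less where a joint would pass 70% of its speed; a pose out of reach is approached as far as the arm can. A call with a gripper value outside its range is refused whole. The fingers move at their own pace and stop on an object; the grip force is fixed at half the most. Time passes only in rows, so rows that do not move let the fingers close. It gives the time, the measured TCP pose, the force, the opening and the grip force at its end, in the units of the state.
- monitor.sense(): the state, without advancing time (a new reading comes with each control period).
- imaging.capture(name): name is "scene" or "top" or "wrist"; returns a dict with "image" (420x560x3 uint8, red, green, blue), "z_map" (420x560 float32, m along the optical axis (not along the pixel's ray), 0 where there is no reading), "fx", "fy", "cx", "cy" (pixels), "world_to_cam" (4x4, takes a point from world to camera coordinates). Camera axes: x right, y down, z forward; pixel columns grow to the right and rows downward; lengths in m; the calibration is good to about 2 mm. A picture is of the moment at which its call begins.
- job.job_done(): hands the job in; it is judged then, once.
The state is a dict: "clock": time; "joint_positions": joint angles; "qd": joint speeds; "joint_efforts": joint torques, N m; "tool_pos": TCP position; "ee_rot": TCP orientation; "force": force on the tool from outside, world axes, zero at the start; "ft_torque": the same for the moment, N m; "opening": finger opening in m; "finger_force": force on a finger pad.
Only numpy, scipy, OpenCV 4.12 (cv2) and the standard library are available. Lean on these libraries where they do the work, as an engineer would, in place of code of your own. Each camera call takes 0.05 s, during which the arm holds its last target. There are 200 camera calls.

## Working session

There is one attempt and no reset: what is moved stays moved. The work goes in short steps, Python scripts to look and compute and a tool call to move; the robot and the scene stay as the last step left them, time stands still between calls to the robot, and variables do not carry over. Pictures are saved under pics/ and viewed, at most 10 in all, crops included, and the job is handed in when it is done.

Besides the shell and the picture viewer there is one more tool, called after "Emit:" by a JSON object that holds its "api" and its "payload". send_rows: Moves the arm, as the interface text tells. Its arguments: {"type":"object","properties":{"steps":{"type":"array"}},"required":["steps"]}

```bash
mkdir -p pics
cat > h.py <<'E'
import numpy as np,cv2
from cell import monitor,imaging,job,r
def cap(n,f=None):
    c=imaging.capture(n)
    if f: cv2.imwrite('pics/'+f,c['image'][:,:,::-1])
    return c
def world(c):
    z=c['z_map'];v,u=np.indices(z.shape)
    p=np.stack([(u-c['cx'])/c['fx']*z,(v-c['cy'])/c['fy']*z,z],-1)
    T=np.linalg.inv(c['world_to_cam'])
    return p@T[:3,:3].T+T[:3,3]
E
python3 - <<'E'
from h import *
s=monitor.sense();print(s['clock'],s['tool_pos'],s['ee_rot'],s['opening'],r.nose_length)
c=cap('top','top1.png');w=world(c);np.savez('/tmp/t.npz',w=w,im=c['image'])
cap('scene','sc1.png')
hsv=cv2.cvtColor(c['image'],cv2.COLOR_RGB2HSV)
m=(hsv[...,0]>5)&(hsv[...,0]<22)&(hsv[...,1]>190)&(hsv[...,2]>120)
n,l,st,ce=cv2.connectedComponentsWithStats(m.astype('uint8'))
for i in range(1,n):
    if st[i,4]>8: print(ce[i],st[i],np.median(w[l==i],0))
E
```

```text
0.0 [0.2244301  0.60943928 0.22261734] [-1.21933251e-04  1.75452553e-01  9.84487420e-01 -9.52616918e-04] 0.08532951209755575 0.019
[446.77142857  39.86666667] [439  35  17  13 105] [ 0.73401403 -0.36803882  0.07708474]
[457.88235294  75.70588235] [449  71  19  13 119] [ 0.66524371 -0.38186934  0.07717875]
[379.2919708  174.99270073] [370 166  20  20 274] [ 0.48862917 -0.23266822  0.07617427]
[225.83157895 200.98947368] [221 196  11  11  95] [0.45071446 0.02522621 0.07064534]
[339.18545455 205.69090909] [329 196  21  21 275] [ 0.4381914  -0.16314725  0.07664883]
```

View pics/top1.png

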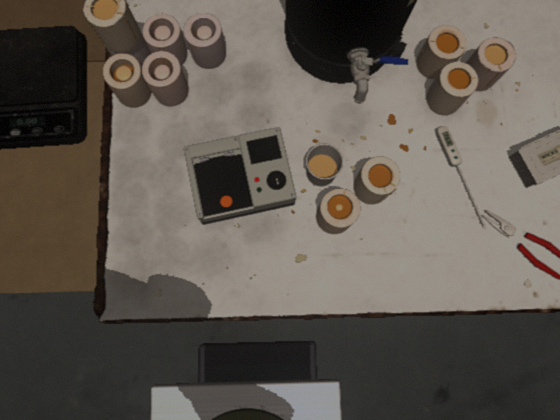

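View pics/sc1.png

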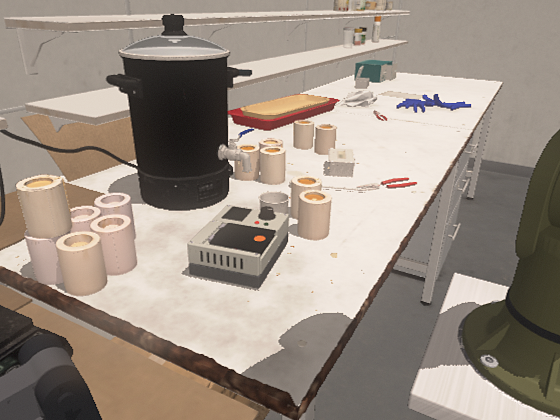

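The orange mark on the box is at top pixel (226,201). It measures z 0.0706, and the task gives 0.070. The cup and the two moulds stand to the right, at (323,163), (380,178) and (340,208). Next I'll fit the box's yaw.

```bash
cat > g.py <<'E'
from h import *
from scipy.spatial.transform import Rotation as R
def rel(target,yaw=None):
    s=monitor.sense();q=np.array(s['ee_rot']);M=R.from_quat(q[[1,2,3,0]]).as_matrix()
    d=M.T@(np.array(target)-s['tool_pos'])*1000
    out=[s['clock'],s['tool_pos'].round(4) if hasattr(s['tool_pos'],'round') else s['tool_pos'],d.round(1),s['force'],s['opening']]
    if yaw is not None:
        x,y=np.array([-np.cos(yaw),-np.sin(yaw),0]),np.array([-np.sin(yaw),np.cos(yaw),0])
        W=np.stack([x,y,[0,0,-1]],1)
        out.append(R.from_matrix(M.T@W).as_rotvec(degrees=True).round(2))
    print(*out)
E
python3 - <<'E'
from g import *
t=np.load('/tmp/t.npz');w=t['w']
m=(w[...,2]>.063)&(w[...,2]<.073)&(abs(w[...,0]-.49)<.12)&(w[...,1]>-.13)&(w[...,1]<.12)
n,l,st,ce=cv2.connectedComponentsWithStats(m.astype('uint8'))
k=1+np.argmax(st[1:,4]);P=w[l==k][:,:2]
(rc,rs,ra)=cv2.minAreaRect((P*1000).astype('float32'));print(rc,rs,ra,st[k])
rc=np.array(rc)/1000
yaw=[a for a in np.deg2rad([ra,ra-90,ra+90]) if abs(a)<.785][0]
A=np.array([[np.cos(yaw),-np.sin(yaw)],[np.sin(yaw),np.cos(yaw)]])
print(np.degrees(yaw),'mark',rc+A@[-.046,.032],'reset',rc+A@[-.004,.032])
rel([.451,.025,.2],yaw)
E
```

```text
(502.282958984375, 3.835205078125) (131.1952667236328, 169.90792846679688) 11.191878318786621 [ 183  127  113   92 6873]
11.191878318786621 mark [0.45094671 0.02629827] reset [0.49214798 0.03445027]
0.1 [0.2245 0.6095 0.2227] [-414.5 -470.2   23.6] [ 0.02110618 -0.8033883  -0.50592581] 0.08586865028624065 [-1.00e-01 -2.00e-02 -3.14e+01]
```

Emit:
{"api": "send_rows", "payload": {"steps": [[-50,-35,0,0,0,0,0],[-50,-35,0,0,0,0,0],[-50,-35,0,0,0,0,0],[-50,-35,0,0,0,0,0],[-50,-35,0,0,0,0,0],[-50,-35,0,0,0,0,0],[-50,-35,0,0,0,0,0],[-13,-45,0,0,0,0,0],[-13,-45,0,0,0,0,0],[-13,-45,0,0,0,0,0],[-13,-45,0,0,0,0,0],[-13,-45,0,0,0,0,0]]}}

```text
clock: 1.6
tool_pos: [0.4511, 0.024, 0.2235]
ee_rot: [-0.0, 0.175, 0.984, 0.0]
force: [0.8, 0.4, 0.3]
opening: 0.0001
finger_force: 0.0
```

Emit:
{"api": "send_rows", "payload": {"steps": [[0,0,0,0,0,-8,0],[0,0,0,0,0,-8,0],[0,0,0,0,0,-8,0],[0,0,0,0,0,-7.4,0],[0,0,0,0,0,0,0],[0,0,0,0,0,0,0]]}}

```text
clock: 2.35
tool_pos: [0.4515, 0.0256, 0.2236]
ee_rot: [-0.0, -0.096, 0.995, 0.0]
force: [0.4, -0.5, 0.3]
opening: 0.0001
finger_force: 0.0
```

Run:
```python
from g import *
rel([.451,.0257,.12],np.radians(11.2))
c=cap('wrist','w1.png');w=world(c)
hsv=cv2.cvtColor(c['image'],cv2.COLOR_RGB2HSV)
m=(hsv[...,0]>4)&(hsv[...,0]<22)&(hsv[...,1]>190)&(hsv[...,2]>120)
n,l,st,ce=cv2.connectedComponentsWithStats(m.astype('uint8'))
for i in range(1,n):
    if st[i,4]>30: print(ce[i],st[i],w[l==i].mean(0))
```

```text
2.35 [0.4515 0.0256 0.2236] [  0.5   0.2 103.6] [ 0.42831177 -0.5442916   0.2778556 ] 6.618732631827353e-05 [ 0.   -0.01 -0.13]
[ 59.09584906 120.47018868] [  35   96   48   49 1325] [ 0.43553108 -0.16456829  0.07717991]
[283.28070175 179.15789474] [273 169  22  21 342] [0.45079266 0.02442017 0.07129479]
[  1.475 249.15 ] [  0 243   5  15  40] [ 0.61395607 -0.27584132  0.00134533]
```

View pics/w1.png

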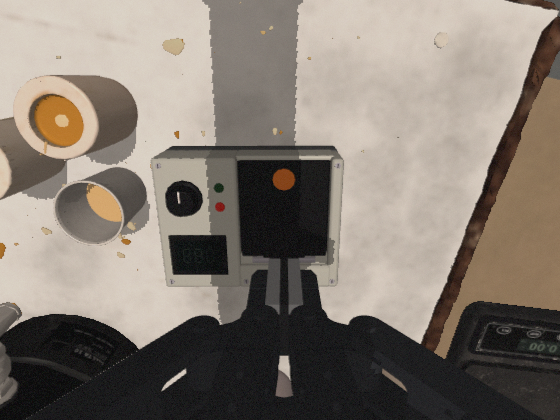

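The wrist view shows the mark at (283,179), which works out to within about 1 mm of the TCP's x and y. The shut fingers are straight above it, so I'll go down.

Emit:
{"api": "send_rows", "payload": {"steps": [[0,0,40,0,0,0,0],[0,0,40,0,0,0,0],[0,0,30,0,0,0,0],[0,0,15,0,0,0,0],[0,0,5,0,0,0,0],[0,0,2,0,0,0,0],[0,0,1,0,0,0,0],[0,0,0,0,0,0,0]]}}

```text
clock: 3.4
tool_pos: [0.4522, 0.0257, 0.0913]
ee_rot: [0.001, -0.097, 0.995, 0.0]
force: [0.9, -0.1, 0.2]
opening: -0.0
finger_force: 0.0
```

Emit:
{"api": "send_rows", "payload": {"steps": [[0,0,1,0,0,0,0],[0,0,1,0,0,0,0],[0,0,1,0,0,0,0],[0,0,1,0,0,0,0],[0,0,0,0,0,0,0]]}}

```text
clock: 4.03
tool_pos: [0.4516, 0.0255, 0.0866]
ee_rot: [-0.0, -0.097, 0.995, -0.0]
force: [-1.1, 0.0, -0.2]
opening: 0.0002
finger_force: 0.0
```

Emit:
{"api": "send_rows", "payload": {"steps": [[0,0,1,0,0,0,0],[0,0,1,0,0,0,0],[0,0,0,0,0,0,0]]}}

```text
clock: 4.4
tool_pos: [0.4516, 0.0255, 0.0846]
ee_rot: [-0.0, -0.097, 0.995, 0.0]
force: [0.5, -0.7, 0.9]
opening: -0.0001
finger_force: 0.0
```

Emit:
{"api": "send_rows", "payload": {"steps": [[0,0,0.7,0,0,0,0],[0,0,0,0,0,0,0]]}}

```text
clock: 4.65
tool_pos: [0.4517, 0.0255, 0.084]
ee_rot: [-0.0, -0.097, 0.995, -0.0]
force: [0.4, -0.1, -0.3]
opening: -0.0002
finger_force: 0.0
```

Emit:
{"api": "send_rows", "payload": {"steps": [[0,0,1,0,0,0,0],[0,0,0,0,0,0,0]]}}

```text
clock: 4.9
tool_pos: [0.4516, 0.0255, 0.0829]
ee_rot: [-0.0, -0.097, 0.995, 0.0]
force: [-0.2, 0.1, 0.4]
opening: -0.0003
finger_force: 0.0
```

Run:
```python
from g import *
rel([.451,.0257,.12])
cap('scene','s2.png')
i=cv2.imread('pics/s2.png')[170:300,160:340];cv2.imwrite('pics/s2c.png',cv2.resize(i,None,fx=4,fy=4))
```

```text
4.9 [0.4516 0.0255 0.0829] [  0.6   0.3 -37.1] [-0.17273887  0.08418162  0.4172087 ] -0.00029717342214923025
```

View pics/s2c.png

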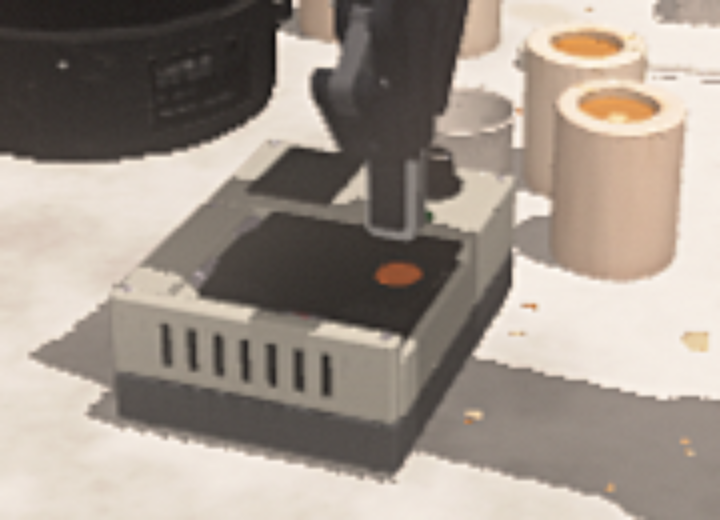

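The fingertips sit about 9 px above the disc in the scene view and haven't reached it. I'll use the depth map to see where the tip really is.

Run:
```python
from g import *
c=cap('scene');w=world(c)
for (x,y) in [(390,228),(380,215),(408,215),(398,272),(400,260),(440,245),(390,200),(150,265),(480,200)]:
    u,v=160+x//4,170+y//4
    print((u,v),w[v,u].round(4))
T=c['world_to_cam'];print(np.linalg.inv(T)[:3,3])
for p in ([.4516,.0255,.0639],[.451,.0257,.070],[.451,.0257,.065]):
    q=T[:3,:3]@p+T[:3,3];print(c['fx']*q[0]/q[2]+c['cx'],c['fy']*q[1]/q[2]+c['cy'])
```

```text
(257, 227) [0.4467 0.0386 0.0966]
(255, 223) [0.4512 0.0377 0.1025]
(262, 223) [0.4415 0.0312 0.1022]
(259, 238) [0.4502 0.0264 0.0691]
(260, 235) [0.4544 0.016  0.069 ]
(270, 231) [ 0.4474 -0.0065  0.0685]
(257, 220) [0.4458 0.0403 0.1105]
(197, 236) [0.5493 0.0695 0.0653]
(280, 220) [ 0.4553 -0.0579  0.0663]
[0.1007221  0.60742189 0.44087546]
258.54526564399737 240.26046998393633
258.7936310795963 237.27068060684383
258.78605464509286 239.83448973909717
```

The depth map puts the lowest finger surface at about z 0.093, which is 23 mm above the mark. The mark still reads z 0.069. The wrist force reads zero too, so the real tip is about 10 mm above the reported TCP height, when it should be 19 mm below it. I'll trust contact over the stated nose length, go down in small steps, and re-measure on the way.

Emit:
{"api": "send_rows", "payload": {"steps": [[0,0,3,0,0,0,0],[0,0,3,0,0,0,0],[0,0,3,0,0,0,0],[0,0,3,0,0,0,0],[0,0,0,0,0,0,0]]}}

```text
clock: 5.62
tool_pos: [0.4514, 0.0255, 0.0707]
ee_rot: [-0.0, -0.097, 0.995, -0.0]
force: [0.9, 0.2, 0.2]
opening: 0.0001
finger_force: 0.0
```

Run:
```python
from g import *
rel([.451,.0257,.12])
c=cap('scene','s3.png');w=world(c)
for v in range(222,242): print(v,w[v,256].round(4),w[v,259].round(4))
a=cv2.imread('pics/s3.png')[170:300,160:340]
b=cap('wrist')['image'][:,:,::-1]
cv2.imwrite('pics/s3c.png',np.vstack([cv2.resize(a,(415,300)),cv2.resize(b,(415,300))]))
```

```text
5.625 [0.4514 0.0255 0.0707] [  0.4   0.3 -49.3] [0.8822921  0.21157759 0.2201764 ] 9.214619393106956e-05
222 [0.4502 0.0361 0.1039] [0.4423 0.0397 0.1075]
223 [0.4482 0.0394 0.104 ] [0.4438 0.0372 0.1042]
224 [0.4478 0.0401 0.1026] [0.4431 0.0384 0.103 ]
225 [0.4497 0.0369 0.0988] [0.4431 0.0383 0.1012]
226 [0.4478 0.0401 0.0988] [0.4421 0.0399 0.1003]
227 [0.4477 0.0403 0.0971] [0.4429 0.0386 0.0976]
228 [0.4487 0.0387 0.0943] [0.4425 0.0393 0.0962]
229 [0.4504 0.0358 0.0906] [0.4426 0.0391 0.0942]
230 [0.4494 0.0374 0.0897] [0.443  0.0385 0.092 ]
231 [0.4488 0.0384 0.0885] [0.4429 0.0385 0.0901]
232 [0.4479 0.04   0.0875] [0.443  0.0384 0.0882]
233 [0.449  0.0381 0.0845] [0.443  0.0384 0.0863]
234 [0.4503 0.0361 0.0813] [0.4432 0.0381 0.0842]
235 [0.4525 0.0323 0.077 ] [0.4463 0.0328 0.079 ]
236 [0.4579 0.0236 0.0696] [0.4463 0.0328 0.0771]
237 [0.4572 0.0247 0.0683] [0.4525 0.0226 0.0687]
238 [0.4553 0.0279 0.0684] [0.4512 0.0247 0.0681]
239 [0.4542 0.0296 0.0675] [0.4479 0.0301 0.0696]
240 [0.451  0.0348 0.069 ] [0.4474 0.031  0.0682]
241 [0.4495 0.0374 0.0687] [0.4466 0.0323 0.0671]
```

View pics/s3c.png

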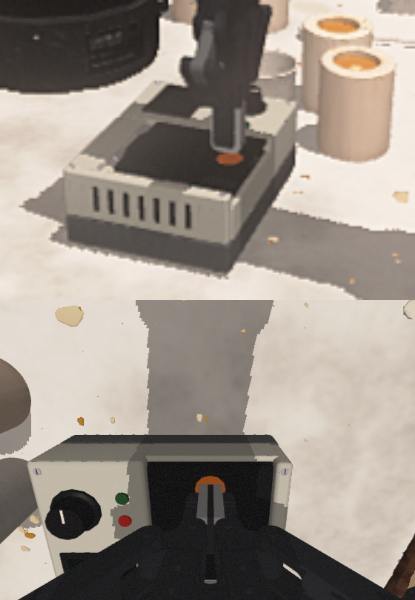

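The fingertip edge is now at pixel row 235–236, z about 0.078. The disc is just below it at z 0.069, and the wrist view shows the tips over the disc. About 9 mm remain to contact.

Emit:
{"api": "send_rows", "payload": {"steps": [[0,0,3,0,0,0,0],[0,0,2,0,0,0,0],[0,0,1,0,0,0,0],[0,0,1,0,0,0,0],[0,0,1,0,0,0,0],[0,0,0,0,0,0,0]]}}

```text
clock: 6.48
tool_pos: [0.4516, 0.0255, 0.063]
ee_rot: [-0.0, -0.097, 0.995, 0.0]
force: [0.2, 0.0, -0.1]
opening: -0.0001
finger_force: 0.0
```

Emit:
{"api": "send_rows", "payload": {"steps": [[0,0,1,0,0,0,0],[0,0,1,0,0,0,0],[0,0,0,0,0,0,0]]}}

```text
clock: 6.85
tool_pos: [0.4517, 0.0256, 0.0611]
ee_rot: [0.0, -0.097, 0.995, 0.0]
force: [-0.6, -0.8, 2.0]
opening: -0.0001
finger_force: 0.7
```

Emit:
{"api": "send_rows", "payload": {"steps": [[0,0,1,0,0,0,0],[0,0,1,0,0,0,0],[0,0,0,0,0,0,0]]}}

```text
clock: 7.22
tool_pos: [0.4518, 0.0256, 0.059]
ee_rot: [0.0, -0.097, 0.995, 0.0]
force: [0.1, -0.3, 1.9]
opening: -0.0
finger_force: 0.8
```

Contact: the force is now about 2 N upward, starting at TCP z ≈ 0.062. The stop should come near 0.057.

Emit:
{"api": "send_rows", "payload": {"steps": [[0,0,1,0,0,0,0],[0,0,0.5,0,0,0,0],[0,0,0,0,0,0,0]]}}

```text
clock: 7.6
tool_pos: [0.4518, 0.0256, 0.0575]
ee_rot: [0.0, -0.097, 0.995, 0.0]
force: [0.3, -0.6, 1.4]
opening: 0.0
finger_force: 0.8
```

Emit:
{"api": "send_rows", "payload": {"steps": [[0,0,0.5,0,0,0,0],[0,0,0,0,0,0,0]]}}

```text
clock: 7.85
tool_pos: [0.4518, 0.0256, 0.0572]
ee_rot: [0.0, -0.097, 0.995, 0.0]
force: [-0.1, -0.4, 3.6]
opening: 0.0001
finger_force: 1.8
```

Emit:
{"api": "send_rows", "payload": {"steps": [[0,0,0.5,0,0,0,0],[0,0,0,0,0,0,0]]}}

```text
clock: 8.1
tool_pos: [0.4519, 0.0256, 0.0569]
ee_rot: [0.0, -0.097, 0.995, 0.0]
force: [-1.5, -0.3, 5.8]
opening: -0.0001
finger_force: 3.1
```

It's on the solid stop at 5.8 N. I'll release straight up, faster than the hatch can rise.

Emit:
{"api": "send_rows", "payload": {"steps": [[0,0,-50,0,0,0,0],[0,0,-55,0,0,0,0],[0,0,-55,0,0,0,0],[0,0,-40,0,0,0,0],[0,0,0,0,0,0,0],[0,0,0,0,0,0,0],[0,0,0,0,0,0,0],[0,0,0,0,0,0,0],[0,0,0,0,0,0,0],[0,0,0,0,0,0,0],[0,0,0,0,0,0,0],[0,0,0,0,0,0,0]]}}

```text
clock: 9.6
tool_pos: [0.4517, 0.0255, 0.2566]
ee_rot: [0.0, -0.097, 0.995, 0.0]
force: [0.1, -0.3, -0.4]
opening: -0.0002
finger_force: 0.0
```

Emit:
{"api": "send_rows", "payload": {"steps": [[0,0,0,0,0,0,0],[0,0,0,0,0,0,0],[0,0,0,0,0,0,0],[0,0,0,0,0,0,0],[0,0,0,0,0,0,0],[0,0,0,0,0,0,0]]}}

```text
clock: 10.35
tool_pos: [0.4517, 0.0255, 0.2565]
ee_rot: [0.0, -0.097, 0.995, 0.0]
force: [0.4, 1.1, 0.1]
opening: 0.0002
finger_force: 0.0
```

Run:
```python
from g import *
rel([.492,.0343,.2],np.radians(11.2))
c=cap('wrist','w2.png');w=world(c)
hsv=cv2.cvtColor(c['image'],cv2.COLOR_RGB2HSV)
m=((hsv[...,0]>170)|(hsv[...,0]<5))&(hsv[...,1]>150)&(hsv[...,2]>80)
n,l,st,ce=cv2.connectedComponentsWithStats(m.astype('uint8'))
for i in range(1,n):
    if st[i,4]>20: print(ce[i],st[i],np.median(w[l==i],0),w[l==i].mean(0))
```

```text
10.35 [0.4517 0.0255 0.2565] [-41.2   0.8  56.5] [0.35548281 1.06196131 0.06561562] 0.0002410076645780555 [ 0.    0.01 -0.01]
[225.01851852 194.92592593] [221 191   9   9  54] [ 0.48689606 -0.02717578  0.06996425] [ 0.48503907 -0.02671403  0.0761283 ]
[283.42180095 204.34123223] [276 196  16  18 211] [0.49051644 0.03227275 0.05636695] [0.48956361 0.03207693 0.05902374]
```

View pics/w2.png

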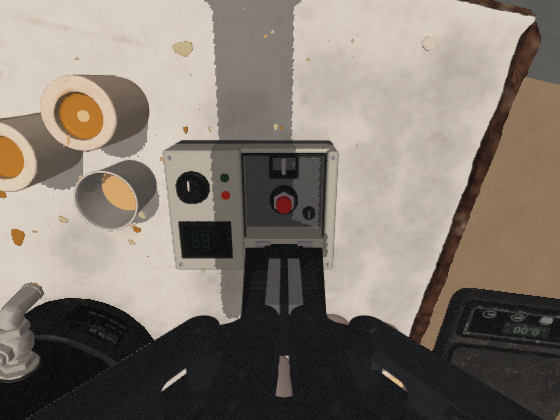

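The hatch stands open. The red button is at (283,204), measured at (0.4905, 0.032, 0.0564), which matches the given height of 0.0565 and the box fit. I'll move 40 mm forward (tool −x), then down. With the tip offset I found, contact should be near TCP z 0.048.

Emit:
{"api": "send_rows", "payload": {"steps": [[-20,0,0,0,0,0,0],[-20,0,0,0,0,0,0],[0,0,45,0,0,0,0],[0,0,45,0,0,0,0],[0,0,45,0,0,0,0],[0,0,30,0,0,0,0],[0,0,15,0,0,0,0],[0,0,8,0,0,0,0],[0,0,0,0,0,0,0]]}}

```text
clock: 11.52
tool_pos: [0.4913, 0.0334, 0.0689]
ee_rot: [0.0, -0.097, 0.995, 0.0]
force: [-0.3, -0.3, 0.1]
opening: 0.0002
finger_force: 0.0
```

Run:
```python
from g import *
rel([.491,.0333,.0485],np.radians(11.2))
a=cap('scene')['image'][150:290,160:347,::-1]
b=cap('wrist')['image'][:,:,::-1]
cv2.imwrite('pics/s4.png',np.vstack([cv2.resize(a,(400,300)),cv2.resize(b,(400,300))]))
```

```text
11.525 [0.4913 0.0334 0.0689] [ 0.4  0.  20.4] [-0.32774482 -0.28198344  0.05092492] 0.0001778335152782647 [ 0.    0.04 -0.01]
```

View pics/s4.png

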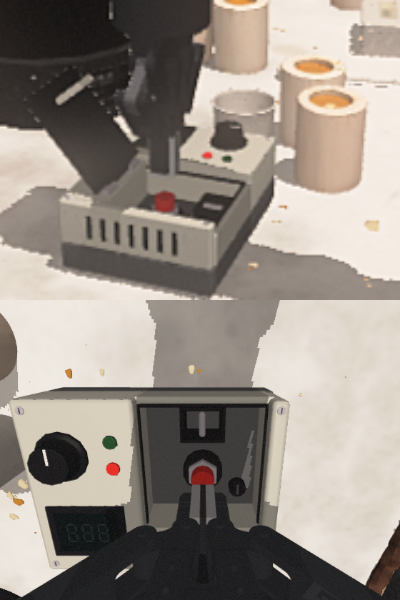

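The scene half of the picture shows the hatch leaning open, clear of the gripper. The tips are about 20 mm above the red button at (163,200), and the wrist half shows them centred on it at (203,475). I'll press gently.

Emit:
{"api": "send_rows", "payload": {"steps": [[0,0,8,0,0,0,0],[0,0,6,0,0,0,0],[0,0,3,0,0,0,0],[0,0,2,0,0,0,0],[0,0,2,0,0,0,0],[0,0,2,0,0,0,0],[0,0,0,0,0,0,0]]}}

```text
clock: 12.5
tool_pos: [0.491, 0.0333, 0.0454]
ee_rot: [0.0, -0.097, 0.995, -0.0]
force: [0.5, 0.5, -0.5]
opening: 0.0002
finger_force: 0.0
```

Emit:
{"api": "send_rows", "payload": {"steps": [[0,0,1,0,0,0,0],[0,0,1,0,0,0,0],[0,0,1,0,0,0,0],[0,0,0,0,0,0,0]]}}

```text
clock: 13.0
tool_pos: [0.491, 0.0334, 0.0425]
ee_rot: [0.0, -0.098, 0.995, 0.0]
force: [-0.4, 0.1, 0.2]
opening: -0.0003
finger_force: 0.2
```

Emit:
{"api": "send_rows", "payload": {"steps": [[0,0,1,0,0,0,0],[0,0,1,0,0,0,0],[0,0,0,0,0,0,0]]}}

```text
clock: 13.38
tool_pos: [0.491, 0.0333, 0.0408]
ee_rot: [0.0, -0.097, 0.995, 0.0]
force: [-1.2, -0.2, 4.8]
opening: 0.0002
finger_force: 1.9
```

Emit:
{"api": "send_rows", "payload": {"steps": [[0,0,1,0,0,0,0],[0,0,0.5,0,0,0,0],[0,0,0,0,0,0,0]]}}

```text
clock: 13.75
tool_pos: [0.4911, 0.0334, 0.0404]
ee_rot: [-0.0, -0.097, 0.995, 0.0]
force: [-4.5, -0.1, 13.5]
opening: -0.0001
finger_force: 6.7
```

The solid stop came at TCP z 0.0405, as predicted, with 13.5 N. I'll back off and check that the button stays in.

Emit:
{"api": "send_rows", "payload": {"steps": [[0,0,-20,0,0,0,0],[0,0,-50,0,0,0,0],[0,0,-50,0,0,0,0],[0,0,-50,0,0,0,0],[0,0,-40,0,0,0,0],[0,0,0,0,0,0,0],[0,0,0,0,0,0,0],[0,0,0,0,0,0,0],[0,0,0,0,0,0,0]]}}

```text
clock: 14.88
tool_pos: [0.4903, 0.0332, 0.2479]
ee_rot: [-0.001, -0.097, 0.995, -0.0]
force: [-0.4, -0.1, 0.0]
opening: -0.0001
finger_force: 0.0
```

Run:
```python
from g import *
rel([.491,.0333,.25])
S=cap('scene')
for n,c in (('scene',S),('wrist',cap('wrist')),('top',cap('top'))):
    w=world(c);hsv=cv2.cvtColor(c['image'],cv2.COLOR_RGB2HSV)
    m=((hsv[...,0]>170)|(hsv[...,0]<5))&(hsv[...,1]>150)&(hsv[...,2]>80)&(np.hypot(w[...,0]-.491,w[...,1]-.033)<.02)
    print(n,m.sum(),np.median(w[m],0))
    if n=='wrist': b=c['image'][:,:,::-1]
a=S['image'][150:290,160:347,::-1]
cv2.imwrite('pics/s5.png',np.vstack([cv2.resize(a,(400,300)),cv2.resize(b,(400,300))]))
```

```text
14.875 [0.4903 0.0332 0.2479] [-0.7 -0.  -2.1] [-0.44189719 -0.14246837  0.01385646] -7.009133186312634e-05
scene 41 [0.48982506 0.03614395 0.04822957]
wrist 201 [0.49148196 0.03247273 0.05031663]
top 0 [nan nan nan]
  return _methods._mean(a, axis=axis, dtype=dtype,
  ret = um.true_divide(
```

View pics/s5.png

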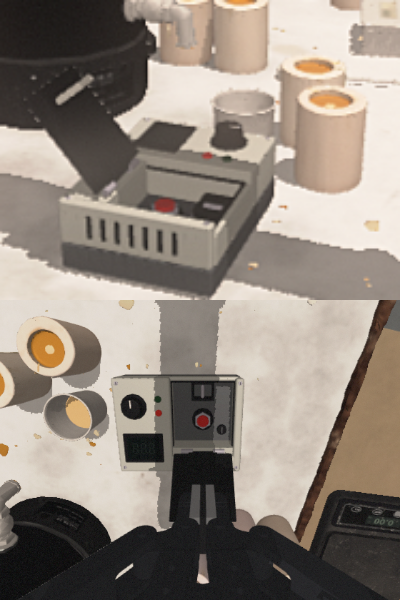

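The button top now sits at z 0.0503, against 0.050 for "in". The hatch stands open, nothing else has moved, and the robot is clear.

```bash
python3 -c "
from cell import job
print(job.job_done())"
```

```text
the job is handed in; nothing more can be done
None
```

The job is handed in: the hatch sprang open and stands by itself, the reset button is clicked in (top at z ≈ 0.050 m), and the box, cup and moulds look unmoved; no verdict came back, and the closed fingertips sat about 27 mm higher than `r.nose_length` implies, so I found both presses by camera depth and contact force.

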